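# Load a culture bottle from the sloping bin and clamp it in the shaker

### The job

Take the yellow culture bottle from its lane in the sloping bin and lay it in the shaker's cradle under the clamp arm, cap foremost and pushed fully home against the back stop. Then wind the red handle clockwise until the sprung foot holds the bottle firmly, with its spring about half compressed and never squashed solid. Leave the other two bottles, the culture dish and the tub where they are.

Things in the scene. Friction and masses are not known exactly. Their poses are not given: they have to be found in the camera images.
- yellow_bottle_center (a point): Centre of the yellow plastic bottle with white cap and label (150 mm long, 0.18 kg). Its axis is x: base at x = -75 mm, straight body 48 mm in diameter to x = +37 mm, shoulder, 30 mm cap to x = +75 mm; balances near x = -14 mm. It starts lying in one of the three bin lanes (which one varies), cap up the slope, base on the front lip.
- yellow_cap (a point): Centre of the end face of the yellow bottle's white cap (75 mm along the bottle's x axis from its mid-length point).
- green_bottle_center (a point): Mid-length point of the green bottle with blue cap, same size, lying in another lane: leave it.
- brown_bottle_center (a point): Mid-length point of the brown bottle with white cap, same size, lying in the third lane: leave it.
- bin: Fixed blue three-lane bin on a stand, 342 mm wide. Origin on the table under it. Low front faces local -x; floor rises 28 deg towards +x. Lanes 110 mm wide at local y = -113, 0, 113 mm; dividers 26, front lip 32, end walls 46 mm above the floor. A bottle lies along its lane on low ribs, axis 24 mm off the floor, centre at local x = -17, z = 87 mm; 31 mm free on each side of it for fingers.
- cradle (a point): Where the bottle's centre must lie when home in the cradle, 125 mm above the table. x (level) is the bottle's axis, pointing from the shaker's front to its back stop (cap end); z up. Cradle: two 12 mm rubber rods along x, 34 mm apart, from x = -73 to +62 mm, axes 25 mm below this point; fingers fit outside them.
- shaker: Fixed white machine, 270 mm (x) by 190 mm, deck 82 mm above the table, cradle on top. Origin on the table under its middle; x points to the back. A 22 mm wide clamp arm reaches forward from the column at the back over the cradle, to 10 mm beyond cradle; at wheel 0 its underside is 60 mm and its top 72 mm above cradle. Slide the bottle in under the foot from the front, along +x.
- stop (a point): Centre of the rubber face of the back stop, 75 mm along x from cradle: the cap's end comes to rest against it.
- foot (a point): Middle of the underside of the clamp foot, a 24 mm rubber-faced disc under the end of the clamp arm, 22 mm along x from cradle. At wheel 0 it is 16 mm above the top of a bottle lying in the cradle; it goes down 20 mm for each clockwise turn of the wheel.
- wheel (a joint): Angle (rad) of the clamp's black handwheel: 90 mm across, level, on a vertical axis on top of the column, 253 mm above the table. Grows clockwise seen from above, lowering the clamp arm 3.18 mm per rad. Range -1.7 to 9.6; starts at -1.2 to 1.4; the foot meets a bottle in the cradle at about 5.1. It stays where it is left; friction 0.15 N m.
- hub (a point): Centre of the handwheel's upper face, on its vertical axis, 100 mm along x from cradle.
- handle_grip (a point): Middle (half-way up) of the red upright crank handle on the handwheel: a cylinder 20 mm in diameter and 42 mm high, 34 mm from the wheel's axis, its foot 2 mm above the wheel's face. It revolves freely on its own pin, so it can be pinched from above and led round in a circle without turning the gripper; winding takes more than one full turn.
- foot_spring (a joint): How far the sprung clamp foot is pushed up into its arm, m: 0 is free, 0.012 squashed solid; half compressed is 0.006. 4.5 N of force on the bottle for each mm, after 4.5 N to start it. A red pin stands out of the top of the arm by the same amount.
- dish: Closed culture dish, 90 mm across, 15 mm high, lying on the table between bin and shaker: leave it. Origin under its centre.
- tub: White tub with green lid, 96 mm across, 66 mm high, on the table beyond the work: leave it. Origin under its centre.
Things that resemble listed ones, but are neither listed nor needed, are in the scene too. Of the things that look like the part that bears yellow_bottle_center, the smallest one is meant.

How it is judged (in metres and radians):
On the way:
1. the yellow bottle lies in the cradle, cap against the back stop, not yet clamped (distance between yellow_cap and stop below 0.01 m and y of yellow_bottle_center in the frame of cradle between -0.006 and 0.006 m and z of yellow_bottle_center in the frame of cradle between -0.005 and 0.005 m and angle between the x axis of yellow_bottle_center and the x axis of cradle, either way round below 0.07 rad and contact force between foot_spring and yellow_bottle below 0.5 N), for 0.2 s.
At the end, for the whole second after the job is handed in: The yellow bottle rests in the cradle: within 4 deg, 6 mm sideways and 5 mm in height of home, cap end within 10 mm of the stop; foot presses it with over 10 N, spring compressed 3.5 to 8.8 mm; the other bottles, dish and tub within 20 mm of their start (distance between yellow_cap and stop below 0.01 m and y of yellow_bottle_center in the frame of cradle between -0.006 and 0.006 m and z of yellow_bottle_center in the frame of cradle between -0.005 and 0.005 m and angle between the x axis of yellow_bottle_center and the x axis of cradle, either way round below 0.07 rad and value of joint foot_spring between 0.0035 and 0.0088 m and contact force between foot_spring and yellow_bottle above 10 N and linear speed of yellow_bottle below 0.02 m/s and distance of each of green_bottle_center, brown_bottle_center, dish, tub from where it was at the start of the episode below 0.02 m); the robot touches nothing.
It fails at once if the clamp spring squashed solid (value of joint foot_spring above 0.0112 m).
It fails at once if another bottle, the dish or the tub moved more than 20 mm (distance of any of green_bottle_center, brown_bottle_center, dish, tub from where it was at the start of the episode above 0.02 m).
It also fails if it takes over 69 s, if anything falls off the work surface, if the arm or the gripper's body presses on something with over 40 N, if the wrist force passes 120 N, or if a joint passes its speed limit or range.

### The arm

A 6-joint arm with a two-finger parallel gripper is mounted at the origin on the work surface. World frame = base frame: x ahead of the robot, y to its left, z up, the work surface at z = 0. Lengths are in mm, angles in degrees, forces in N, time in s.
With the tool pointing down it reaches from about 350 to 850 mm from the base axis. Payload 8.1 kg.
Tool frame: the origin (TCP) lies between the finger pads; the fingertips stand ahead of it and the grasp point (between the pads) lies 2 mm behind it (nose_length is the z of the fingertips in the tool frame, in mm); z points along the fingers, y is the direction in which the jaws open and shut (so a half turn about z gives the same grasp; the last joint's range is limited). The gripper opens to 85 mm and grips with 20 to 120 N. Pads are 22 mm wide; open, the fingers measure 114 mm over their backs; the gripper's body (76 mm by 85 mm) begins 54 mm behind the grasp point. The pads swing forward as they close: fully open they stand 13 mm farther back than shut.
Start: joints at [58.763, 7.471, 85.268, -0, 87.261, -4.893], TCP at [266.242, 537.7, 248.292] pointing down, gripper open.
Joint ranges: [-169.43, 169.43], [-51.17, 129.36], [1.28, 143.12], [-76.62, 256.62], [0, 156.53], [-152.29, 152.29]. Speed limits (degrees/s): [136.94, 136.94, 159.86, 180, 180, 180].

### API

Orientations are given as [roll, pitch, yaw] about the fixed x, y, z axes, in that order (R = Rz(yaw) Ry(pitch) Rx(roll)).
In Python, from bench import * gives the robot as it stands.
- The arm moves only by the tool jog_arm, never from a script. Its argument "plan" is a list of rows, each a list of 3 entries, a list of its own where there are three numbers: the turn, a rotation vector about the tool's x, y, z in degrees, then the shift along the tool's x, y, z in m, then the gripper's target within -1 to 1 (fully open at 1, half-way at 0, shut at -1). A call has 1 to 12 rows; each row is the pose to reach, as a shift and turn from the pose commanded when the call began, along the tool's axes at that moment; what a row does not reach only later rows make up. A row lasts 1/8 s, in which the tool goes at most 62.5 mm and 10.7 degrees, less where a joint would pass 70% of its speed; a pose out of reach is approached as far as the arm can. A call with a gripper value outside its range is refused whole. The fingers move at their own pace and stop on an object; "force" is the grip in N (left out, the last holds). Time passes only in rows, so rows that repeat a pose let the fingers close. It gives the time, the measured TCP pose, the force and the opening at its end, in the units of the state.
- sense(): the state, without advancing time (a new reading comes with each control period).
- snapshot(name): name is "side" or "top"; returns (picture, depth): 400x640x3 uint8, blue, green, red; 400x640 float32, mm along the optical axis (not along the pixel's ray), 0 where there is no reading.
- camera_info(name): a dict with "fov_y" (degrees; the focal length in pixels is half the picture's height over the tangent of half this angle, whatever the lens; pixels are square), "cx", "cy" (the principal point, pixels), "origin" and "orientation" of the camera in the world. Camera axes: x right, y down, z forward; pixel columns grow to the right and rows downward; lengths in mm; the calibration is good to about 2 mm. A picture is of the moment at which its call begins. camera_info takes no time and is no camera call.
- hand_in(): hands the job in, once; it reports no verdict.
The state is a dict: "time": time; "joint_pos": joint angles; "qd": joint speeds; "joint_efforts": joint torques, N m; "tool_pos": TCP position; "tcp_rot": TCP orientation; "ft_force": force on the tool from outside, world axes, zero at the start; "wrist_torque": the same for the moment, N m; "finger_gap": finger opening in mm.
Only numpy, scipy, OpenCV 4.12 (cv2) and the standard library are available. Lean on these libraries where they do the work, as an engineer would, in place of code of your own. Each camera call takes 0.05 s, during which the arm holds its last target.

## Working session

There is one attempt and no reset: what is moved stays moved. The work goes in short steps, Python scripts to look and compute and a tool call to move; the robot and the scene stay as the last step left them, time stands still between calls to the robot, and variables do not carry over. Pictures are saved under pics/ and viewed, and the job is handed in when it is done.

Besides the shell and the picture viewer there is one more tool, called in YAML: its name, and indented under it one key for each argument. jog_arm: Moves the arm, as the interface text tells. Its arguments: {"type":"object","properties":{"plan":{"type":"array","items":{"type":"array"}},"force":{"type":"number"}},"required":["plan"]}

```bash
mkdir -p pics; ls; python3 - <<'E'
from bench import *
import cv2,numpy as np
print(sense())
for n in("side","top"):
    print(n,camera_info(n)); p,d=snapshot(n); cv2.imwrite(f"pics/{n}0.png",p); np.savez(f"pics/{n}0.npz",p=p,d=d)
E
```

```text
pics
{'time': 0.0, 'joint_pos': array([ 5.87619255e+01,  7.51531927e+00,  8.53305683e+01, -4.30651560e-04,
        8.72615672e+01, -4.89204690e+00]), 'qd': array([-0.06109383, -0.10449032, -0.01372226,  0.06519254,  0.09794423,
        0.07045671]), 'joint_efforts': array([ 2.15331987e-03, -5.69375753e+01, -5.00570655e+01, -3.74956908e-04,
        1.47185469e-02, -9.84151939e-05]), 'tool_pos': array([265.97278019, 537.23855001, 247.22985085]), 'tcp_rot': array([-1.79892900e+02, -8.73503440e-03,  1.53653985e+02]), 'ft_force': array([ 0.75000704, -0.27178189, -0.33978579]), 'wrist_torque': array([-0.02713243, -0.03214004, -0.04306446]), 'finger_gap': 85.47861533463437}
side {'fov_y': 45.72195849026981, 'cx': 321.98206073964786, 'cy': 205.79159827631003, 'origin': array([ 125.76087644, -753.40970172,  835.57107501]), 'orientation': array([-128.29544472,   -1.13933041,  -23.99861435])}
top {'fov_y': 48.154321363818276, 'cx': 323.82467072830997, 'cy': 195.7295575871714, 'origin': array([ 215.17409907,   36.10252068, 1400.5602906 ]), 'orientation': array([-166.70250572,    0.41553583,  -95.05765984])}
```

View pics/side0.png

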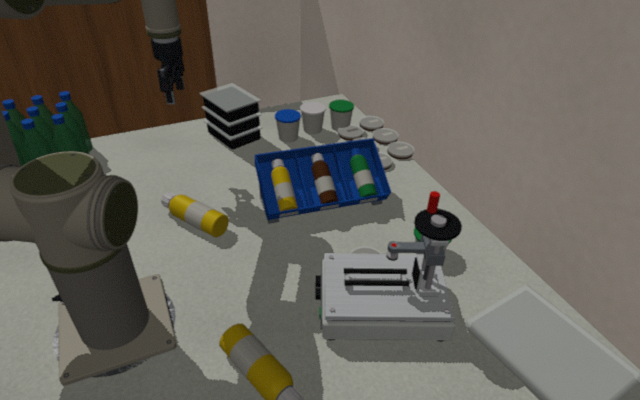

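View pics/top0.png

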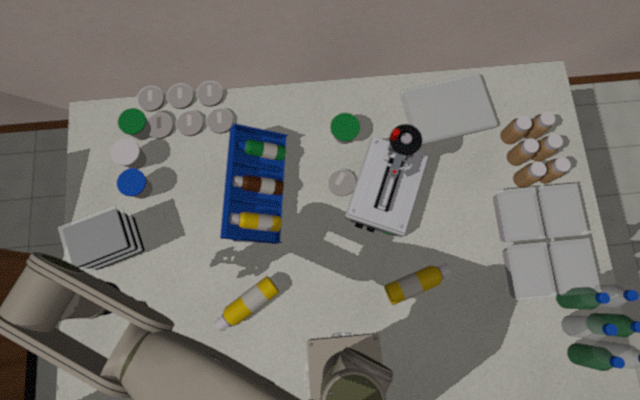

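```bash
cat > h.py <<'E'
from bench import *
import cv2,numpy as np
from scipy.spatial.transform import Rotation as R
def cam(n):
    c=camera_info(n); f=200/np.tan(np.radians(c["fov_y"]/2)); return c,f,R.from_euler('xyz',c["orientation"],degrees=True).as_matrix()
def cloud(n,d):
    c,f,M=cam(n); v,u=np.mgrid[0:d.shape[0],0:d.shape[1]]
    P=np.stack([(u-c["cx"])/f*d,(v-c["cy"])/f*d,d],-1); return P@M.T+c["origin"]
def ray(n,u,v,z):
    c,f,M=cam(n); r=M@np.array([(u-c["cx"])/f,(v-c["cy"])/f,1.]); return c["origin"]+r*(z-c["origin"][2])/r[2]
def proj(n,P):
    c,f,M=cam(n); q=(np.atleast_2d(P)-c["origin"])@M; return np.c_[f*q[:,0]/q[:,2]+c["cx"],f*q[:,1]/q[:,2]+c["cy"]]
def load(n,k): z=np.load(f"pics/{n}{k}.npz"); return z["p"],z["d"]
E
python3 - <<'E'
from h import *
for n in("top","side"):
    p,d=load(n,0); P=cloud(n,d); hsv=cv2.cvtColor(p,cv2.COLOR_BGR2HSV)
    print(n,(d==0).mean())
    for col,m in dict(yellow=cv2.inRange(hsv,(18,140,80),(34,255,255)),blue=cv2.inRange(hsv,(105,140,40),(125,255,255)),red=cv2.inRange(hsv,(0,170,100),(6,255,255))|cv2.inRange(hsv,(174,170,100),(180,255,255)),green=cv2.inRange(hsv,(45,120,40),(80,255,255)),black=cv2.inRange(hsv,(0,0,0),(180,255,28))).items():
        k,l,s,c=cv2.connectedComponentsWithStats(m)
        for i in range(1,k):
            if s[i,4]>25:
                q=P[(l==i)&(d>0)]
                if len(q): print(col,s[i],c[i].round(1),np.median(q,0).round(0),np.percentile(q,[3,97],axis=0).round(0).tolist())
    big=cv2.resize(p[100:250,200:450] if n=="top" else p[130:350,240:480],None,fx=3.2 if n=="top" else 2.7,fy=3.2 if n=="top" else 2.7,interpolation=cv2.INTER_CUBIC); cv2.imwrite(f"pics/{n}zoom.png",big)
E
```

```text
top 0.0040703125
yellow [239 213  20  16 275] [248.7 220.3] [465. 243. 116.] [[446.0, 219.0, 101.0], [486.0, 268.0, 130.0]]
yellow [271 216  10  15 115] [276.1 223.5] [454. 168.  78.] [[438.0, 156.0, 64.0], [476.0, 181.0, 87.0]]
yellow [416 266  26  25 405] [429.4 277.8] [ 257. -270.   60.] [[228.0, -302.0, 44.0], [283.0, -239.0, 69.0]]
yellow [257 277  22  23 279] [267.4 288. ] [269. 207.  61.] [[243.0, 184.0, 41.0], [296.0, 231.0, 68.0]]
yellow [386 282  19  22 271] [394.8 292.7] [ 222. -163.   61.] [[197.0, -186.0, 46.0], [249.0, -144.0, 69.0]]
yellow [223 297  29  28 468] [236.1 311.9] [208. 302.  60.] [[180.0, 269.0, 44.0], [242.0, 335.0, 68.0]]
blue [ 221  124   66  119 4126] [250.8 183.3] [590. 243.  81.] [[416.0, 144.0, 35.0], [750.0, 307.0, 150.0]]
blue [117 168  29  28 602] [131.1 181.9] [621. 598.  89.] [[584.0, 561.0, 82.0], [659.0, 636.0, 94.0]]
blue [624 290  14  11 125] [630.8 295. ] [ 162. -754.  198.] [[149.0, -769.0, 188.0], [174.0, -744.0, 202.0]]
blue [595 293  15  10 120] [602.2 297.6] [ 162. -679.  198.] [[151.0, -695.0, 187.0], [173.0, -668.0, 202.0]]
blue [631
[... 4988 characters left out ...]
[54.0, -87.0, 272.0], [100.0, -10.0, 362.0]]
black [415 210  46  30 849] [437.6 226. ] [ 609. -228.  253.] [[578.0, -257.0, 250.0], [656.0, -184.0, 255.0]]
black [413 260   6  28  97] [415.6 273.6] [ 592. -215.  122.] [[588.0, -226.0, 98.0], [600.0, -197.0, 140.0]]
black [345 269  61   5 189] [375.3 271. ] [ 530. -160.  104.] [[473.0, -185.0, 100.0], [585.0, -135.0, 108.0]]
black [316 276   4  11  40] [317.6 281.2] [428. -89.  44.] [[423.0, -95.0, 33.0], [433.0, -81.0, 51.0]]
black [345 281  64   5 229] [375.7 282.7] [ 513. -190.  104.] [[461.0, -217.0, 100.0], [571.0, -165.0, 108.0]]
black [316 289   4  10  40] [317.5 293.5] [ 413. -124.   46.] [[408.0, -130.0, 36.0], [418.0, -115.0, 51.0]]
```

View pics/topzoom.png

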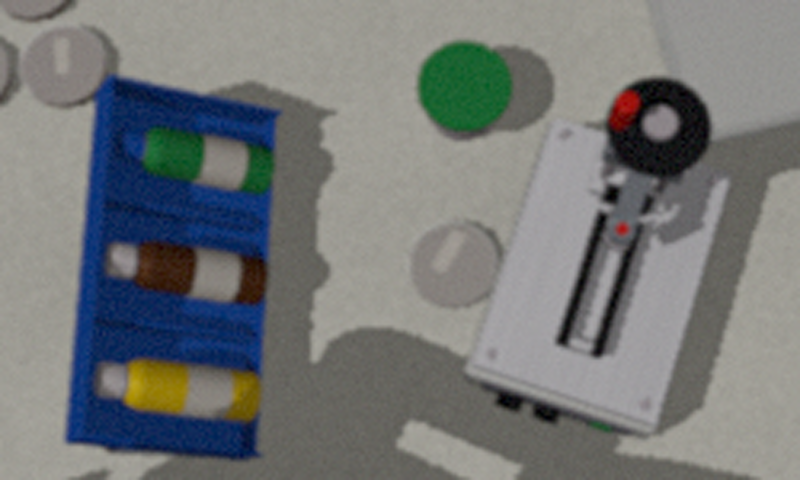

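View pics/sidezoom.png

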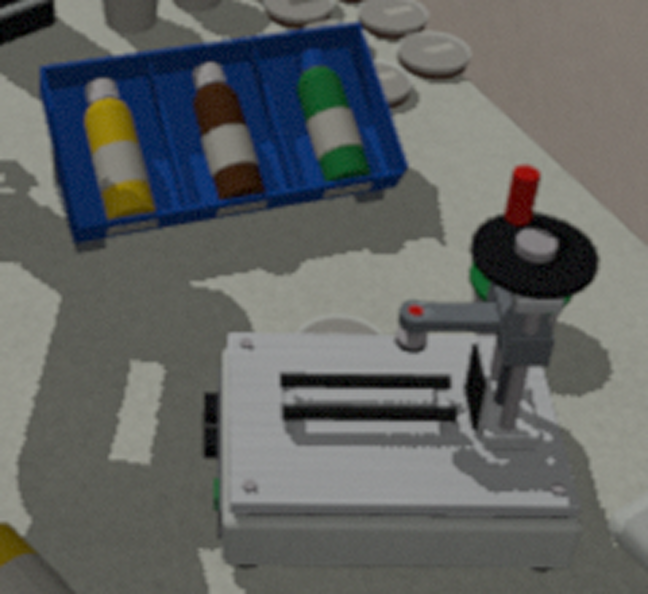

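```bash
python3 - <<'E'
from h import *
for n in("top","side"):
    p,d=load(n,0); P=cloud(n,d); hsv=cv2.cvtColor(p,cv2.COLOR_BGR2HSV); print(n)
    # rods: points at z 100..112 dark
    X=P[...,0];Y=P[...,1];Z=P[...,2]
    dark=hsv[...,2]<45
    reg=(X>400)&(X<650)&(Y<-60)&(Y>-280)
    m=dark&reg&(Z>95)&(Z<116)
    q=P[m]; mu=q.mean(0); w,v=np.linalg.eigh(np.cov(q[:,:2].T)); a=v[:,1]*np.sign(v[0,1]); 
    s=(q[:,:2]-mu[:2])@np.array([-a[1],a[0]]); 
    print('rods all',len(q),mu.round(1),'yaw',np.degrees(np.arctan2(a[1],a[0])).round(2))
    for sg in(1,-1):
        r=q[s*sg>0]; mm=r.mean(0); w,v=np.linalg.eigh(np.cov(r[:,:2].T)); b=v[:,1]*np.sign(v[0,1]); t=(r-mm)[:,:2]@b
        print(len(r),mm.round(1),np.degrees(np.arctan2(b[1],b[0])).round(2),np.percentile(t,[1,99]).round(0), mm[:2]+b*t.min(),mm[:2]+b*t.max())
    # deck rectangle
    m=reg&(abs(Z-82)<6)&(hsv[...,1]<60)
    q=P[m]; print('deck',np.median(q[:,2]).round(1),cv2.minAreaRect(q[:,:2].astype(np.float32)))
    # wheel
    m=dark&(X>550)&(X<690)&(Y<-150)&(Y>-290)&(Z>240)&(Z<265)
    pts=P[m]; (c,r)=cv2.minEnclosingCircle(pts[:,:2].astype(np.float32)); print('wheel',np.median(pts[:,2]).round(1),c,r,pts.mean(0))
    mm=m.astype(np.uint8)*255; 
    cs,_=cv2.findContours(mm,cv2.RETR_EXTERNAL,cv2.CHAIN_APPROX_NONE); c=max(cs,key=cv2.contourArea); e=cv2.fitEllipse(cv2.convexHull(c)); print('ell',e,'->',ray(n,*e[0],253 if n=="top" else 253))
    # grey hub cap, red
    red=(hsv[...,1]>150)&((hsv[...,0]<8)|(hsv[...,0]>172))&(hsv[...,2]>60)&(X>480)&(X<720)&(Y<-120)
    k,l,st,ce=cv2.connectedComponentsWithStats(red.astype(np.uint8))
    for i in range(1,k):
        if st[i,4]>3:
            q=P[l==i]; print('red',st[i],ce[i].round(1),q.mean(0).round(1),np.percentile(q,[2,98],axis=0).round(0).tolist()); 
            t=q[q[:,2]>285]; print('  top',len(t),t.mean(0).round(1) if len(t) else '')
    # yellow bottle
    ye=(hsv[...,0]>16)&(hsv[...,0]<36)&(hsv[...,1]>130)&(X>400)&(X<520)&(Y>130)&(Y<300)&(Z>55)
    q=P[ye]; print('yel',q.mean(0).round(1))
    # bin rim
    bl=(hsv[...,0]>104)&(hsv[...,0]<126)&(hsv[...,1]>130)&(X>390)&(X<770)&(Y>110)&(Y<340)
    q=P[bl]; print('bin',cv2.minAreaRect(q[:,:2].astype(np.float32)),q[:,2].max())
E
```

```text
top
rods all 161 [ 526.5 -170.4  106.6] yaw -18.84
86 [ 538.8 -158.7  106.9] -24.07 [-68.  77.] [ 476.48724195 -130.88581737] [ 609.83848101 -190.46168874]
75 [ 512.2 -183.9  106.4] -24.07 [-55.  65.] [ 460.63062826 -160.80180952] [ 593.98108238 -220.3638693 ]
deck 83.1 ((544.7079467773438, -177.71920776367188), (179.8474884033203, 252.11497497558594), 66.18612670898438)
wheel 254.5 (622.5718994140625, -212.7568817138672) 43.873783111572266 [ 617.46993959 -217.07094654  254.42974428]
ell ((405.3111877441406, 139.636962890625), (29.58502197265625, 31.23656463623047), 94.93544006347656) -> [ 621.88444852 -213.3351073   253.        ]
red [390 128  10  13  83] [394.7 133.8] [ 629.9 -181.1  283. ] [[621.0, -200.0, 252.0], [654.0, -171.0, 302.0]]
  top 45 [ 629.2 -179.8  296.9]
red [393 170   3   3   8] [394.1 171.1] [ 552.9 -182.9  193.9] [[550.0, -186.0, 191.0], [556.0, -179.0, 197.0]]
  top 0 
yel [462.1 220.7 104.2]
bin ((580.0680541992188, 223.91476440429688), (167.68724060058594, 342.483154296875), 82.81934356689453) 156.66617329782957
side
rods all 548 [ 528.9 -180.5  104.5] yaw -26
[... 308 characters left out ...]
5.80265808105469)
wheel 253.3 (618.4032592773438, -216.46389770507812) 45.016448974609375 [ 614.04002963 -223.77988626  253.05342852]
ell ((437.3843688964844, 224.46763610839844), (30.467975616455078, 46.488407135009766), 101.72990417480469) -> [ 615.97939964 -220.59463617  253.        ]
red [427 192  13  21 183] [432.9 202. ] [ 623.2 -187.1  280.9] [[617.0, -192.0, 259.0], [633.0, -178.0, 299.0]]
  top 80 [ 624.  -186.2  293.9]
red [392 244   4   3   9] [393.6 244.7] [ 548.9 -184.2  193.6] [[545.0, -187.0, 192.0], [553.0, -182.0, 195.0]]
  top 0 
yel [456.4 206.9  97.4]
bin ((574.521240234375, 223.3380126953125), (178.15179443359375, 343.3147888183594), 83.20327758789062) 154.61633560704468
```

```bash
cat >> h.py <<'E'
def Rt(yh,zh):
    z=np.array(zh,float);z/=np.linalg.norm(z);y=np.array(yh,float);y-=z*(y@z);y/=np.linalg.norm(y)
    return np.c_[np.cross(y,z),y,z]
def rel(Rtar,ptar):
    s=sense(); Rc=R.from_euler('xyz',s["tcp_rot"],degrees=True).as_matrix()
    rv=np.degrees(R.from_matrix(Rc.T@Rtar).as_rotvec()); t=Rc.T@(np.array(ptar)-s["tool_pos"])/1000
    print('turn',rv.round(1).tolist(),'shift',t.round(4).tolist()); return Rc
def st():
    s=sense(); print(round(s["time"],2),'pos',s["tool_pos"].round(1),'rot',s["tcp_rot"].round(1),'F',s["ft_force"].round(1),'gap',round(s["finger_gap"],1),'q',s["joint_pos"].round(0))
c_,s_=np.cos(np.radians(28)),np.sin(np.radians(28)); hb=np.radians(82.9); ub=np.array([np.cos(hb)*c_,np.sin(hb)*c_,s_]); nb=np.array([-np.cos(hb)*s_,-np.sin(hb)*s_,c_])
BC=np.array([462.5,235.5,87.])
up=nb*np.cos(np.radians(10))-ub*np.sin(np.radians(10))
RB=Rt([np.sin(hb),-np.cos(hb),0],-up)
G=BC-42*ub
E
python3 -c "
from h import *
st(); print(G,up,RB); rel(RB,G+150*up)"
```

```text
0.1 pos [266.  537.3 247.3] rot [-179.9   -0.   153.7] F [-0.3 -0.  -0.5] gap 85.2 q [59.  8. 85. -0. 87. -5.]
[457.91638769 198.70056197  67.28219436] [-0.07609667 -0.61094054  0.78801075] [[ 9.73992928e-02  9.92331938e-01  7.60966675e-02]
 [ 7.81968238e-01 -1.23601477e-01  6.10940545e-01]
 [ 6.15661475e-01 -1.01060345e-17 -7.88010754e-01]]
turn [-23.5, 33.0, 68.0] shift [-0.3527, -0.3053, 0.0623]
```

jog_arm:
  plan:
    - [[-23.5, 33, 68], [-0.353, -0.305, 0.062], 0.65]
    - [[-23.5, 33, 68], [-0.353, -0.305, 0.062], 0.65]
    - [[-23.5, 33, 68], [-0.353, -0.305, 0.062], 0.65]
    - [[-23.5, 33, 68], [-0.353, -0.305, 0.062], 0.65]
    - [[-23.5, 33, 68], [-0.353, -0.305, 0.062], 0.65]
    - [[-23.5, 33, 68], [-0.353, -0.305, 0.062], 0.65]
    - [[-23.5, 33, 68], [-0.353, -0.305, 0.062], 0.65]
    - [[-23.5, 33, 68], [-0.353, -0.305, 0.062], 0.65]
    - [[-23.5, 33, 68], [-0.353, -0.305, 0.062], 0.65]
    - [[-23.5, 33, 68], [-0.353, -0.305, 0.062], 0.65]
    - [[-23.5, 33, 68], [-0.353, -0.305, 0.062], 0.65]
  force: 60

```text
time: 1.48
tool_pos: [446.9, 108.9, 186.5]
tcp_rot: [179.9, -38.1, 83.1]
ft_force: [0.4, 0.3, 0.4]
finger_gap: 70.5
```

```bash
python3 -c "
from h import *
st(); rel(RB,G+150*up); 
for n in('top','side'):
    p,d=snapshot(n); cv2.imwrite(f'pics/{n}1.png',p); np.savez(f'pics/{n}1.npz',p=p,d=d)
    print(n,proj(n,[sense()['tool_pos'],sense()['tool_pos']+17*RB[:,2]]))
a=cv2.imread('pics/top1.png')[120:270,190:390];b=cv2.imread('pics/side1.png')[90:240,190:390]
cv2.imwrite('pics/z1.png',cv2.resize(np.hstack([a,b]),None,fx=2,fy=2,interpolation=cv2.INTER_CUBIC))
"
```

```text
1.48 pos [446.9 108.9 186.5] rot [179.9 -38.1  83.1] F [0.4 0.3 0.4] gap 70.5 q [-21. -13. 120.  37.  85. -21.]
turn [-0.0, -0.1, 0.2] shift [-0.0022, -0.0001, -0.0004]
top [[293.27525554 217.85436301]
 [289.87893122 218.60218346]]
side [[292.31476611 180.07754404]
 [291.35637558 182.21620597]]
```

View pics/z1.png

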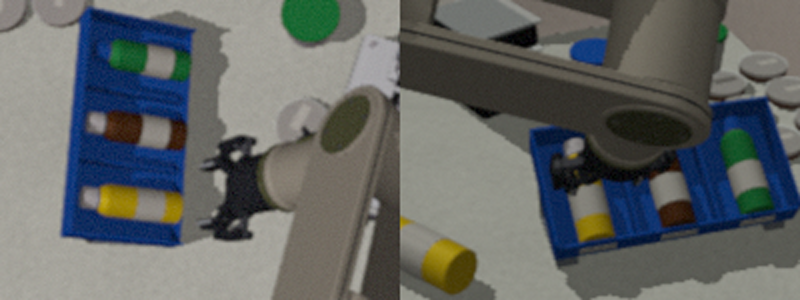

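jog_arm:
  plan:
    - [[0, 0, 0], [-0.002, 0, 0.03], 0.65]
    - [[0, 0, 0], [-0.002, 0, 0.06], 0.65]
    - [[0, 0, 0], [-0.002, 0, 0.09], 0.65]
    - [[0, 0, 0], [-0.002, 0, 0.115], 0.65]
    - [[0, 0, 0], [-0.002, 0, 0.13], 0.65]
    - [[0, 0, 0], [-0.002, 0, 0.14], 0.65]
    - [[0, 0, 0], [-0.002, 0, 0.149], 0.65]
    - [[0, 0, 0], [-0.002, 0, 0.149], 0.65]

```text
time: 2.58
tool_pos: [458.4, 197.5, 67.6]
tcp_rot: [180.0, -38.1, 82.9]
ft_force: [0.1, 0.1, 0.8]
finger_gap: 70.4
```

```bash
python3 -c "
from h import *
st(); rel(RB,G)
for n in('top','side'):
    p,d=snapshot(n); cv2.imwrite(f'pics/{n}2.png',p); np.savez(f'pics/{n}2.npz',p=p,d=d)
a=cv2.imread('pics/top2.png')[120:270,190:390];b=cv2.imread('pics/side2.png')[90:240,190:390]
cv2.imwrite('pics/z2.png',cv2.resize(np.hstack([a,b]),None,fx=2,fy=2,interpolation=cv2.INTER_CUBIC))
"
```

```text
2.58 pos [458.4 197.5  67.6] rot [180.  -38.1  82.9] F [0.1 0.1 0.8] gap 70.4 q [ -9.  -1. 123.  42.  66. -22.]
turn [0.0, -0.1, 0.0] shift [0.0007, -0.0006, 0.0009]
```

View pics/z2.png

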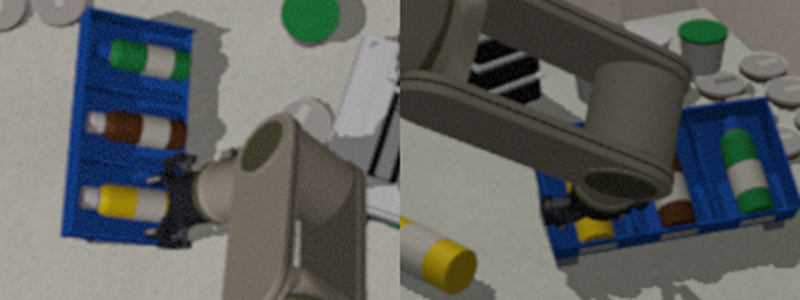

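jog_arm:
  plan:
    - [[0, 0, 0], [0, 0, 0], -0.2]
    - [[0, 0, 0], [0, 0, 0], -0.2]
    - [[0, 0, 0], [0, 0, 0], -0.2]
    - [[0, 0, 0], [0, 0, 0], -0.2]
    - [[0, 0, 0], [0, 0, 0], -0.2]
    - [[0, 0, 0], [0, 0, 0], -0.2]
  force: 60

```text
time: 3.42
tool_pos: [460.9, 196.3, 69.1]
tcp_rot: [179.6, -38.0, 83.0]
ft_force: [3.4, -4.2, 2.0]
finger_gap: 46.4
```

```bash
python3 -c "
from h import *
st(); p=sense()['tool_pos']; rel(RB,p+60*nb); rel(RB,p+60*nb+[0,0,120])"
```

```text
3.42 pos [460.9 196.3  69.1] rot [179.6 -38.   83. ] F [ 3.4 -4.2  2. ] gap 46.4 q [ -9.  -1. 123.  42.  66. -22.]
turn [0.3, -0.0, 0.1] shift [0.0105, 0.0004, -0.0591]
turn [0.3, -0.0, 0.1] shift [0.0844, 0.001, -0.1536]
```

jog_arm:
  plan:
    - [[0, 0, 0], [0.0035, 0, -0.02], -0.2]
    - [[0, 0, 0], [0.007, 0, -0.04], -0.2]
    - [[0, 0, 0], [0.0105, 0, -0.06], -0.2]
    - [[0, 0, 0], [0.03, 0, -0.085], -0.2]
    - [[0, 0, 0], [0.055, 0, -0.115], -0.2]
    - [[0, 0, 0], [0.084, 0, -0.154], -0.2]
    - [[0, 0, 0], [0.084, 0, -0.154], -0.2]
    - [[0, 0, 0], [0.084, 0, -0.154], -0.2]

```text
time: 4.42
tool_pos: [454.6, 168.4, 240.2]
tcp_rot: [180.0, -38.0, 82.9]
ft_force: [-0.1, 0.1, -1.7]
finger_gap: 46.7
```

```bash
python3 -c "
from h import *
st()
for n in('top','side'):
    p,d=snapshot(n); cv2.imwrite(f'pics/{n}3.png',p); np.savez(f'pics/{n}3.npz',p=p,d=d)
a=cv2.imread('pics/top3.png')[120:270,190:390];b=cv2.imread('pics/side3.png')[60:210,190:390]
cv2.imwrite('pics/z3.png',cv2.resize(np.hstack([a,b]),None,fx=2,fy=2,interpolation=cv2.INTER_CUBIC))
"
```

```text
4.42 pos [454.6 168.4 240.2] rot [180.  -38.   82.9] F [-0.1  0.1 -1.7] gap 46.7 q [-13. -17. 117.  38.  85. -11.]
```

View pics/z3.png

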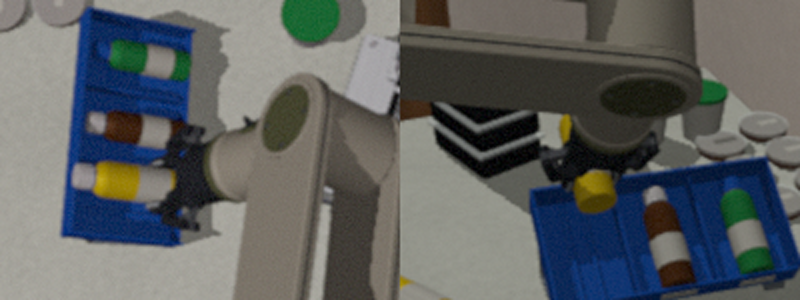

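```bash
cat >> h.py <<'E'
hs=np.radians(-24); us=np.array([np.cos(hs),np.sin(hs),0]); ys=np.array([-np.sin(hs),np.cos(hs),0])
C=np.array([531,-175,125.]); a_=np.radians(10)
RS=Rt([np.sin(hs),-np.cos(hs),0],[us[0]*np.sin(a_),us[1]*np.sin(a_),-np.cos(a_)])
def ploc(p): q=np.array(p)-C; return np.array([q@us,q@ys,q[2]])
E
python3 -c "
from h import *
rel(RS,C-172*us+[0,0,115])"
```

```text
turn [-43.9, -19.2, 98.3] shift [-0.2212, -0.0455, -0.1742]
```

```bash
python3 -c "
from h import *
rv=np.radians([-43.9,-19.2,98.3])
for f in np.linspace(0,1,7):
    M=RB@R.from_rotvec(rv*f).as_matrix(); p=np.array([454,168,240])*(1-f)+f*(C-172*us+[0,0,115])
    ax=M[:,0]*np.cos(a_)+M[:,2]*np.sin(a_); print(f.round(2),M[:,2].round(2),'cap',(p+117*ax).round(0),'base',(p-33*ax).round(0))"
```

```text
0.0 [ 0.08  0.61 -0.79] cap [467. 271. 295.] base [450. 139. 225.]
0.17 [ 0.18  0.53 -0.83] cap [488. 218. 288.] base [427.  96. 227.]
0.33 [ 0.26  0.43 -0.87] cap [505. 156. 279.] base [405.  55. 229.]
0.5 [ 0.3   0.3  -0.91] cap [514.  84. 268.] base [386.  17. 232.]
0.67 [ 0.29  0.16 -0.94] cap [514.   7. 258.] base [369. -20. 235.]
0.83 [ 0.25  0.04 -0.97] cap [503. -73. 248.] base [355. -56. 238.]
1.0 [ 0.16 -0.07 -0.98] cap [ 481. -153.  240.] base [344. -92. 240.]
```

Smooth and clear.

jog_arm:
  plan:
    - [[-3.7, -1.6, 8.2], [-0.0184, -0.0038, -0.0145], -0.2]
    - [[-7.3, -3.2, 16.4], [-0.0369, -0.0076, -0.029], -0.2]
    - [[-11, -4.8, 24.6], [-0.0553, -0.0114, -0.0436], -0.2]
    - [[-14.6, -6.4, 32.8], [-0.0737, -0.0152, -0.0581], -0.2]
    - [[-18.3, -8, 41], [-0.0922, -0.019, -0.0726], -0.2]
    - [[-22, -9.6, 49.2], [-0.1106, -0.0228, -0.0871], -0.2]
    - [[-25.6, -11.2, 57.3], [-0.129, -0.0265, -0.1016], -0.2]
    - [[-29.3, -12.8, 65.5], [-0.1475, -0.0303, -0.1161], -0.2]
    - [[-32.9, -14.4, 73.7], [-0.1659, -0.0341, -0.1307], -0.2]
    - [[-36.6, -16, 81.9], [-0.1843, -0.0379, -0.1452], -0.2]
    - [[-40.2, -17.6, 90.1], [-0.2028, -0.0417, -0.1597], -0.2]
    - [[-43.9, -19.2, 98.3], [-0.2212, -0.0455, -0.1742], -0.2]

```text
time: 6.02
tool_pos: [373.8, -105.3, 239.8]
tcp_rot: [-180.0, -10.0, -24.3]
ft_force: [-0.1, 0.9, -1.7]
finger_gap: 46.5
```

```bash
python3 -c "
from h import *
st(); rel(RS,C-172*us+[0,0,115]); rel(RS,C-167*us+[0,0,5])"
```

```text
6.03 pos [ 373.8 -105.3  239.8] rot [-180.   -10.   -24.3] F [-0.1  0.9 -1.7] gap 46.5 q [-23. -39. 125.  -0.  84.  91.]
turn [0.0, 0.0, -0.3] shift [-0.0, -0.0003, -0.0002]
turn [0.0, 0.0, -0.3] shift [-0.0141, -0.0002, 0.109]
```

jog_arm:
  plan:
    - [[0, 0, -0.3], [-0.005, 0, 0.035], -0.2]
    - [[0, 0, -0.3], [-0.01, 0, 0.075], -0.2]
    - [[0, 0, -0.3], [-0.014, 0, 0.1], -0.2]
    - [[0, 0, -0.3], [-0.014, 0, 0.109], -0.2]
    - [[0, 0, -0.3], [-0.014, 0, 0.109], -0.2]
    - [[0, 0, -0.3], [-0.014, 0, 0.109], -0.2]

```text
time: 6.78
tool_pos: [380.5, -107.3, 132.9]
tcp_rot: [-180.0, -10.3, -23.7]
ft_force: [-0.1, 0.4, -0.5]
finger_gap: 46.6
```

```bash
python3 -c "
from h import *
st(); print(ploc(sense()['tool_pos']))
for n in('top','side'):
    p,d=snapshot(n); cv2.imwrite(f'pics/{n}4.png',p); np.savez(f'pics/{n}4.npz',p=p,d=d)
a=cv2.imread('pics/top4.png')[100:260,300:460];b=cv2.imread('pics/side4.png')[180:340,290:490]
cv2.imwrite('pics/z4.png',cv2.resize(np.hstack([a,b]),None,fx=2.2,fy=2.2,interpolation=cv2.INTER_CUBIC))
for n in('top','side'):
    p,d=load(n,4); P=cloud(n,d); hsv=cv2.cvtColor(p,cv2.COLOR_BGR2HSV); Q=P-C; A=Q@us;B=Q@ys;Z=Q[...,2]
    m=(A>-140)&(A<-35)&(abs(B)<40)&(Z>-10)&(Z<35)
    ye=m&(hsv[...,0]>16)&(hsv[...,0]<36)&(hsv[...,1]>110)
    wh=m&(hsv[...,1]<70)&(hsv[...,2]>80)
    for nm,k in(('yel',ye),('wh',wh)):
        for lo in range(-140,-35,15):
            j=k&(A>=lo)&(A<lo+15)
            if j.sum()>3: print(n,nm,lo,j.sum(),'B',np.percentile(B[j],[5,50,95]).round(1),'Z',np.percentile(Z[j],[50,95]).round(1))
"
```

```text
6.78 pos [ 380.5 -107.3  132.9] rot [-180.   -10.3  -23.7] F [-0.1  0.4 -0.5] gap 46.6 q [-23. -34. 133.  -0.  71.  91.]
[-165.02900482    0.5884441     7.94007924]
top yel -110 71 B [-17.4   2.   22.4] Z [30.  34.2]
top yel -95 64 B [-15.6   2.   20.2] Z [28.8 34. ]
top yel -80 8 B [-11.3  -1.   11.1] Z [24.9 27.7]
top wh -110 4 B [25.4 26.3 26.9] Z [15.9 18.9]
top wh -95 5 B [22.9 25.2 26.8] Z [14.7 16.6]
top wh -80 39 B [-9.1  5.1 16.1] Z [23. 28.]
top wh -65 45 B [-9.1  4.4 17.6] Z [21.5 26.5]
side yel -140 85 B [-23.7 -16.2   4. ] Z [26.  33.7]
side yel -125 156 B [-23.7 -16.5   4.8] Z [25.5 33.4]
side yel -110 164 B [-24.2 -15.6   3.9] Z [26.2 33.5]
side yel -95 142 B [-23.1 -14.    4.5] Z [23.  31.7]
side yel -80 5 B [-15.6 -12.2 -11.5] Z [14.2 17.2]
side wh -140 75 B [-24.1 -15.4   7.8] Z [28.1 34. ]
side wh -80 88 B [-14.8  -8.4   8. ] Z [21.3 25.3]
side wh -65 68 B [-14.4  -9.    8.1] Z [20.1 25.2]
```

View pics/z4.png

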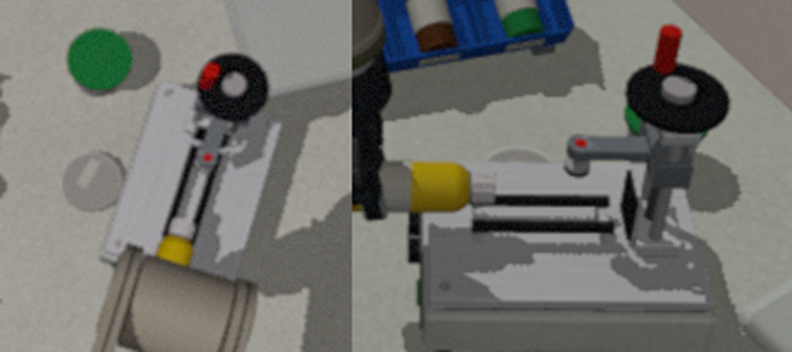

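```bash
python3 -c "
from h import *
for n in('top','side'):
    p,d=load(n,4); P=cloud(n,d); Q=P-C; A=Q@us;B=Q@ys;Z=Q[...,2]
    for lo in range(30,330,30):
        m=(Z>lo)&(Z<lo+30)&(A<-20)&(A>-350)&(abs(B)<100)
        if m.sum()>5: print(n,lo,m.sum(),'Amax rel TCP',np.percentile(A[m],[90,99]).round(0)+165)
rel(RS,C-50*us+[0,0,5])
"
```

```text
top 30 82 Amax rel TCP [79. 85.]
top 300 38 Amax rel TCP [-63. -34.]
side 30 449 Amax rel TCP [64. 76.]
side 60 282 Amax rel TCP [2. 4.]
side 90 328 Amax rel TCP [-4.  2.]
side 120 458 Amax rel TCP [ 6. 12.]
side 150 473 Amax rel TCP [3. 8.]
side 180 648 Amax rel TCP [1. 8.]
side 210 662 Amax rel TCP [-6.  1.]
side 240 699 Amax rel TCP [-10.  -4.]
side 270 529 Amax rel TCP [-14.  -9.]
side 300 1115 Amax rel TCP [-32. -14.]
turn [-0.1, -0.3, 0.3] shift [0.1125, 0.0012, 0.0235]
```

jog_arm:
  plan:
    - [[0, -0.3, 0.3], [0.025, 0.001, 0.0055], -0.2]
    - [[0, -0.3, 0.3], [0.05, 0.001, 0.0105], -0.2]
    - [[0, -0.3, 0.3], [0.075, 0.001, 0.0155], -0.2]
    - [[0, -0.3, 0.3], [0.095, 0.001, 0.0195], -0.2]
    - [[0, -0.3, 0.3], [0.105, 0.001, 0.0215], -0.2]
    - [[0, -0.3, 0.3], [0.11, 0.001, 0.0225], -0.2]
    - [[0, -0.3, 0.3], [0.11, 0.001, 0.0225], -0.2]
    - [[0, -0.3, 0.3], [0.11, 0.001, 0.0225], -0.2]

```text
time: 7.88
tool_pos: [481.8, -152.9, 129.0]
tcp_rot: [-179.9, -9.9, -24.0]
ft_force: [0.3, 0.6, -1.5]
finger_gap: 46.4
```

```bash
python3 -c "
from h import *
st(); print(ploc(sense()['tool_pos']))
for n in('top','side'):
    p,d=snapshot(n); cv2.imwrite(f'pics/{n}5.png',p); np.savez(f'pics/{n}5.npz',p=p,d=d)
st();print(ploc(sense()['tool_pos']))
a=cv2.imread('pics/top5.png')[100:260,300:460];b=cv2.imread('pics/side5.png')[180:340,290:490]
cv2.imwrite('pics/z5.png',cv2.resize(np.hstack([a,b]),None,fx=2.2,fy=2.2,interpolation=cv2.INTER_CUBIC))
rel(RS,C-48*us)"
```

```text
7.88 pos [ 481.8 -152.9  129. ] rot [-179.9   -9.9  -24. ] F [ 0.3  0.6 -1.5] gap 46.4 q [-23. -11. 117.  -0.  65.  91.]
[-53.94707515   0.17173724   4.02462573]
7.97 pos [ 481.9 -152.9  129.1] rot [-179.9   -9.9  -24. ] F [-0.  -0.8 -1.3] gap 46.3 q [-23. -11. 117.  -0.  65.  91.]
[-53.84890372   0.16609422   4.07111903]
turn [-0.1, 0.1, -0.0] shift [0.0051, 0.0002, 0.005]
```

View pics/z5.png

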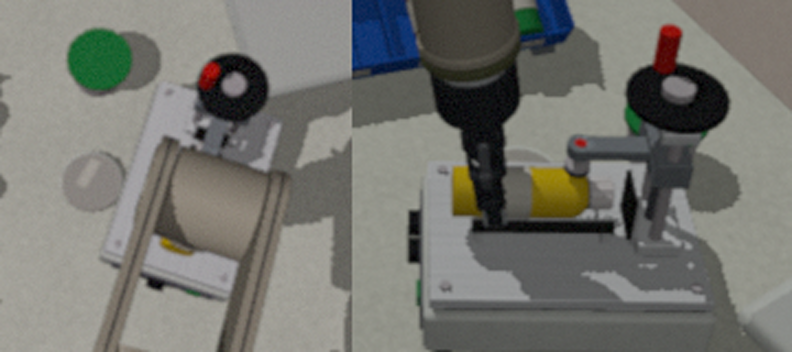

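jog_arm:
  plan:
    - [[0, 0, 0], [0.0005, 0, 0.002], -0.2]
    - [[0, 0, 0], [0.0005, 0, 0.0035], -0.2]
    - [[0, 0, 0], [0.0005, 0, 0.0035], -0.2]
    - [[0, 0, 0], [0.0005, 0, 0.0035], -0.2]

```text
time: 8.48
tool_pos: [483.2, -153.5, 125.6]
tcp_rot: [-179.9, -9.9, -24.0]
ft_force: [0.2, 0.8, -1.4]
finger_gap: 46.3
```

```bash
python3 -c "
from h import *
st(); print(ploc(sense()['tool_pos']))"
```

```text
8.47 pos [ 483.2 -153.5  125.6] rot [-179.9   -9.9  -24. ] F [ 0.2  0.8 -1.4] gap 46.3 q [-23. -11. 117.  -0.  64.  91.]
[-52.42191626   0.15987456   0.63116794]
```

jog_arm:
  plan:
    - [[0, 0, 0], [0.002, 0, 0.0004], -0.2]
    - [[0, 0, 0], [0.004, 0, 0.0007], -0.2]
    - [[0, 0, 0], [0.006, 0, 0.0011], -0.2]
    - [[0, 0, 0], [0.006, 0, 0.0011], -0.2]

```text
time: 8.98
tool_pos: [488.9, -156.1, 125.7]
tcp_rot: [-179.9, -9.9, -24.0]
ft_force: [-0.0, 0.1, -0.5]
finger_gap: 46.6
```

```bash
python3 -c "
from h import *
st(); print(ploc(sense()['tool_pos']))"
```

```text
8.97 pos [ 488.9 -156.1  125.7] rot [-179.9   -9.9  -24. ] F [-0.   0.1 -0.5] gap 46.6 q [-23. -10. 116.  -0.  64.  91.]
[-46.11107622   0.16858154   0.65203588]
```

jog_arm:
  plan:
    - [[0, 0, 0], [0.0015, 0, 0.0003], -0.2]
    - [[0, 0, 0], [0.003, 0, 0.0005], -0.2]
    - [[0, 0, 0], [0.004, 0, 0.0007], -0.2]
    - [[0, 0, 0], [0.004, 0, 0.0007], -0.2]

```text
time: 9.48
tool_pos: [492.5, -157.7, 125.6]
tcp_rot: [-179.9, -9.9, -24.0]
ft_force: [0.4, 0.4, -1.3]
finger_gap: 46.2
```

```bash
python3 -c "
from h import *
st(); print(ploc(sense()['tool_pos']))
for n in('top','side'):
    p,d=snapshot(n); cv2.imwrite(f'pics/{n}6.png',p); np.savez(f'pics/{n}6.npz',p=p,d=d)
b=cv2.imread('pics/side6.png')[200:310,340:460]
cv2.imwrite('pics/z6.png',cv2.resize(b,None,fx=5,fy=5,interpolation=cv2.INTER_CUBIC))"
```

```text
9.47 pos [ 492.5 -157.7  125.6] rot [-179.9   -9.9  -24. ] F [ 0.4  0.4 -1.3] gap 46.2 q [-23.  -9. 115.  -0.  64.  91.]
[-42.18305879   0.14481901   0.62229449]
```

View pics/z6.png

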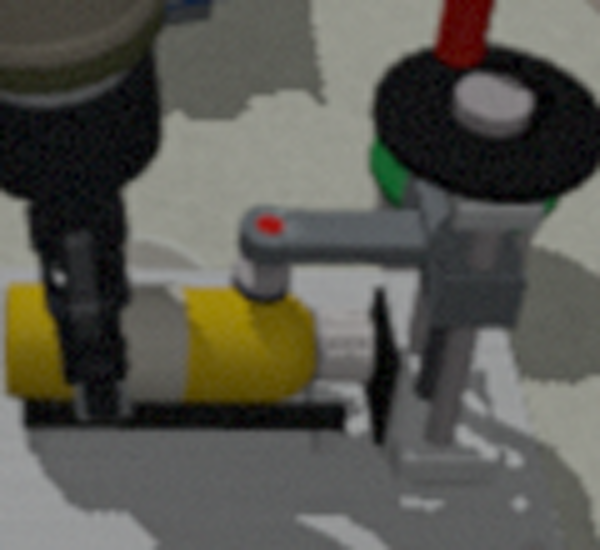

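jog_arm:
  plan:
    - [[0, 0, 0], [0.001, 0, 0.0002], -0.2]
    - [[0, 0, 0], [0.002, 0, 0.0004], -0.2]
    - [[0, 0, 0], [0.003, 0, 0.0005], -0.2]
    - [[0, 0, 0], [0.003, 0, 0.0005], -0.2]

```text
time: 10.07
tool_pos: [495.3, -159.0, 125.7]
tcp_rot: [-179.9, -9.9, -24.0]
ft_force: [-0.8, 0.8, -1.7]
finger_gap: 46.7
```

```bash
python3 -c "
from h import *
st(); print(ploc(sense()['tool_pos']))"
```

```text
10.07 pos [ 495.3 -159.   125.7] rot [-179.9   -9.9  -24. ] F [-0.8  0.8 -1.7] gap 46.7 q [-23.  -9. 115.  -0.  64.  91.]
[-39.09638722   0.1271829    0.68390124]
```

jog_arm:
  plan:
    - [[0, 0, 0], [0.001, 0, 0.0002], -0.2]
    - [[0, 0, 0], [0.002, 0, 0.0004], -0.2]
    - [[0, 0, 0], [0.003, 0, 0.0005], -0.2]
    - [[0, 0, 0], [0.003, 0, 0.0005], -0.2]

```text
time: 10.58
tool_pos: [497.2, -159.8, 125.0]
tcp_rot: [-179.9, -9.7, -24.0]
ft_force: [-5.3, 2.1, -0.4]
finger_gap: 46.7
```

```bash
python3 -c "
from h import *
st(); print(ploc(sense()['tool_pos']))"
```

```text
10.57 pos [ 497.2 -159.8  125. ] rot [-179.9   -9.7  -24. ] F [-5.3  2.1 -0.4] gap 46.7 q [-23.  -8. 115.  -0.  64.  91.]
[-3.71005597e+01  1.47860201e-01 -2.28514072e-02]
```

jog_arm:
  plan:
    - [[0, 0, 0], [-0.0002, 0, 0.001], -0.2]
    - [[0, 0, 0], [-0.0003, 0, 0.002], -0.2]
    - [[0, 0, 0], [-0.0003, 0, 0.002], -0.2]

```text
time: 10.95
tool_pos: [497.2, -159.7, 124.3]
tcp_rot: [-179.9, -9.7, -24.0]
ft_force: [-15.0, 6.3, 13.7]
finger_gap: 46.3
```

```bash
python3 -c "
from h import *
st(); print(ploc(sense()['tool_pos']))
for n in('side',):
    p,d=snapshot(n); P=cloud(n,d); hsv=cv2.cvtColor(p,cv2.COLOR_BGR2HSV); Q=P-C; A=Q@us;B=Q@ys;Z=Q[...,2]
    np.savez(f'pics/{n}7.npz',p=p,d=d)
    ye=(A>-80)&(A<60)&(abs(B)<35)&(Z>-10)&(Z<40)&(hsv[...,0]>16)&(hsv[...,0]<36)&(hsv[...,1]>110)
    for lo in range(-80,50,15):
        j=ye&(A>=lo)&(A<lo+15)
        if j.sum()>8: print(lo,j.sum(),'B',np.percentile(B[j],[5,50,95]).round(1),'Z',np.percentile(Z[j],[50,95,99]).round(1))
"
```

```text
10.95 pos [ 497.2 -159.7  124.3] rot [-179.9   -9.7  -24. ] F [-15.    6.3  13.7] gap 46.3 q [-23.  -8. 115.  -0.  64.  91.]
[-37.10682511   0.21519931  -0.66437783]
-80 131 B [-24.5 -16.4   5.6] Z [17.1 24.5 25.9]
-65 75 B [-24.6 -21.5  -3.4] Z [10.8 22.8 24. ]
-5 155 B [-24.2 -17.    3.5] Z [17.4 25.3 32.1]
10 151 B [-24.3 -17.9  -0.9] Z [16.3 25.6 37.1]
25 149 B [-23.6 -17.4   0.7] Z [16.5 24.9 26.4]
40 58 B [-19.9 -12.5   0.5] Z [13.3 20.3 22.9]
```

jog_arm:
  plan:
    - [[0, 0, 0], [0, 0, 0], 0.3]
    - [[0, 0, 0], [0, 0, 0], 0.6]
    - [[0, 0, 0], [0, 0, 0], 0.6]
    - [[0, 0, 0], [0, 0, 0], 0.6]
    - [[0, 0, 0], [0, 0, -0.01], 0.6]
    - [[0, 0, 0], [0, 0, -0.03], 0.6]
    - [[0, 0, 0], [0, 0, -0.06], 0.6]
    - [[0, 0, 0], [0, 0, -0.1], 0.6]
    - [[0, 0, 0], [0, 0, -0.15], 0.6]
    - [[0, 0, 0], [0, 0, -0.2], 0.6]
    - [[0, 0, 0], [0, 0, -0.23], 0.6]
    - [[0, 0, 0], [0, 0, -0.23], 0.6]

```text
time: 12.5
tool_pos: [462.8, -144.8, 354.7]
tcp_rot: [-179.9, -10.3, -24.0]
ft_force: [-0.3, -0.9, 0.3]
finger_gap: 68.1
```

```bash
python3 -c "
from h import *
st(); print(ploc(sense()['tool_pos']))
for n in('top','side'):
    p,d=snapshot(n); cv2.imwrite(f'pics/{n}8.png',p); np.savez(f'pics/{n}8.npz',p=p,d=d)
    P=cloud(n,d); hsv=cv2.cvtColor(p,cv2.COLOR_BGR2HSV); Q=P-C; A=Q@us;B=Q@ys;Z=Q[...,2]
    ye=(A>-85)&(A<60)&(abs(B)<35)&(Z>-10)&(Z<40)&(hsv[...,0]>16)&(hsv[...,0]<36)&(hsv[...,1]>110)
    print(n,np.percentile(A[ye],[1,99]))
    for lo in range(-80,50,15):
        j=ye&(A>=lo)&(A<lo+15)
        if j.sum()>8: print(lo,j.sum(),'B',np.percentile(B[j],[5,50,95]).round(1),'Z',np.percentile(Z[j],[50,95,99]).round(1))
a=cv2.imread('pics/top8.png')[110:250,330:450];b=cv2.imread('pics/side8.png')[180:320,330:470]
cv2.imwrite('pics/z8.png',cv2.resize(np.hstack([a,b]),None,fx=3,fy=3,interpolation=cv2.INTER_CUBIC))
"
```

```text
12.5 pos [ 462.8 -144.8  354.7] rot [-179.9  -10.3  -24. ] F [-0.3 -0.9  0.3] gap 68.1 q [-23. -22. 102.  -0.  90.  91.]
[-7.45900967e+01 -1.74775081e-01  2.29685961e+02]
top [-74.78336547 -45.12089164]
-80 81 B [-16.4   3.4  22.5] Z [18.1 26.4 27.1]
-65 73 B [-17.    3.6  21.8] Z [21.2 26.2 29.9]
-50 25 B [-15.2   6.1  21.3] Z [21.9 26.6 26.8]
side [-76.41749911  47.13399872]
-80 132 B [-24.6 -16.    6.1] Z [16.8 24.9 25.6]
-65 162 B [-24.5 -16.    5.7] Z [17.7 24.5 26.2]
-50 34 B [-25.1 -18.1  -0.2] Z [14.6 24.6 25.3]
-5 156 B [-23.8 -16.2   4.8] Z [17.2 25.6 31.2]
10 148 B [-24.4 -17.3  -2.1] Z [16.3 26.  36.8]
25 151 B [-23.7 -16.2   2.1] Z [15.6 24.4 25.4]
40 58 B [-20.5 -12.2   2.2] Z [11.9 19.8 22.4]
```

View pics/z8.png

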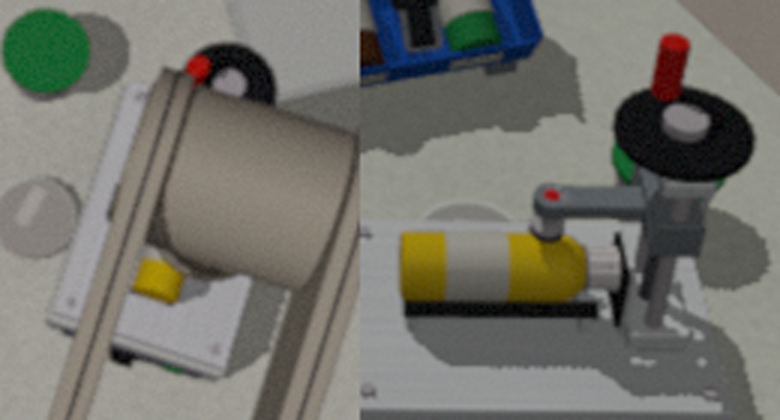

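```bash
cat >> h.py <<'E'
H=np.array([621,-215.8,0]); RV=Rt([np.sin(hs),-np.cos(hs),0],[0,0,-1])
def handle(n,p,d):
    P=cloud(n,d);hsv=cv2.cvtColor(p,cv2.COLOR_BGR2HSV);X,Y,Z=P[...,0],P[...,1],P[...,2]
    red=(hsv[...,1]>150)&((hsv[...,0]<8)|(hsv[...,0]>172))&(hsv[...,2]>60)&(X>560)&(X<700)&(Y<-140)&(Y>-290)
    # rows of the red blob: middle of its top and whole-blob axis by rays at assumed height
    return red,P
E
python3 -c "
from h import *
for n in('top','side'):
    p,d=load(n,4); r,P=handle(n,p,d); q=P[r]; v,u=np.nonzero(r)
    print(n,len(q)); 
    t=q[q[:,2]>294]; print('top face',len(t),t.mean(0).round(1))
    b=q[(q[:,2]<294)&(q[:,2]>258)]; print('side',b.mean(0).round(1))
    (cx,cy),(w,h),a=cv2.minAreaRect(np.c_[u,v].astype(np.float32)); print((cx,cy),(w,h),a,'ray@276',ray(n,cx,cy,276).round(1))
    q2=ray(n,u.mean(),v.mean(),276); print(q2.round(1))
st()
ph=np.radians(80); rel(RV,[H[0]+34*np.cos(ph),H[1]+34*np.sin(ph),330])
"
```

```text
top 84
top face 39 [ 629.6 -180.   298.6]
side [ 624.5 -177.5  275.9]
(394.9000549316406, 134.20001220703125) (7.155416965484619, 12.969194412231445) 26.56505012512207 ray@276 [ 631.5 -182.7  276. ]
[ 632.1 -182.4  276. ]
side 186
top face 49 [ 625.1 -184.5  296.8]
side [ 622.6 -188.   275.9]
(433.0000305175781, 201.99998474121094) (9.021340370178223, 21.1805419921875) 11.309932708740234 ray@276 [ 627.8 -182.2  276. ]
[ 627.7 -181.9  276. ]
12.6 pos [ 461.9 -144.4  350.4] rot [-179.9   -9.9  -24. ] F [-0.3  0.3 -0.8] gap 68.3 q [-23. -21. 102.  -0.  90.  91.]
turn [-0.1, -9.9, -0.0] shift [0.1602, -0.0325, 0.0487]
```

```bash
python3 -c "
from h import *
ph=np.radians(77); rel(RV,[H[0]+34*np.cos(ph),H[1]+34*np.sin(ph),335])
"
```

```text
turn [-0.1, -9.9, -0.0] shift [0.1628, -0.0329, 0.0441]
```

jog_arm:
  plan:
    - [[0, -3, 0], [0.04, -0.008, 0.01], 0.6]
    - [[0, -6, 0], [0.08, -0.016, 0.022], 0.6]
    - [[0, -9.9, 0], [0.12, -0.025, 0.033], 0.6]
    - [[0, -9.9, 0], [0.15, -0.031, 0.041], 0.6]
    - [[0, -9.9, 0], [0.163, -0.033, 0.044], 0.6]
    - [[0, -9.9, 0], [0.163, -0.033, 0.044], 0.6]
    - [[0, -9.9, 0], [0.163, -0.033, 0.044], 0.6]
    - [[0, -9.9, 0], [0.163, -0.033, 0.044], 0.6]

```text
time: 13.6
tool_pos: [628.4, -182.5, 335.2]
tcp_rot: [-179.9, 0.0, -24.0]
ft_force: [0.4, -0.2, -0.2]
finger_gap: 68.5
```

```bash
python3 -c "
from h import *
st()
ph=np.radians(77); rel(RV,[H[0]+34*np.cos(ph),H[1]+34*np.sin(ph),284])
for n in('top','side'):
    p,d=snapshot(n); cv2.imwrite(f'pics/{n}9.png',p); np.savez(f'pics/{n}9.npz',p=p,d=d)
a=cv2.imread('pics/top9.png')[90:230,330:470];b=cv2.imread('pics/side9.png')[150:290,360:500]
cv2.imwrite('pics/z9.png',cv2.resize(np.hstack([a,b]),None,fx=2.8,fy=2.8,interpolation=cv2.INTER_CUBIC))
"
```

```text
13.6 pos [ 628.4 -182.5  335.2] rot [-179.9    0.   -24. ] F [ 0.4 -0.2 -0.2] gap 68.5 q [-21.  15.  68.   0.  97.  93.]
turn [-0.1, 0.0, -0.0] shift [0.0003, 0.0001, 0.0512]
```

View pics/z9.png

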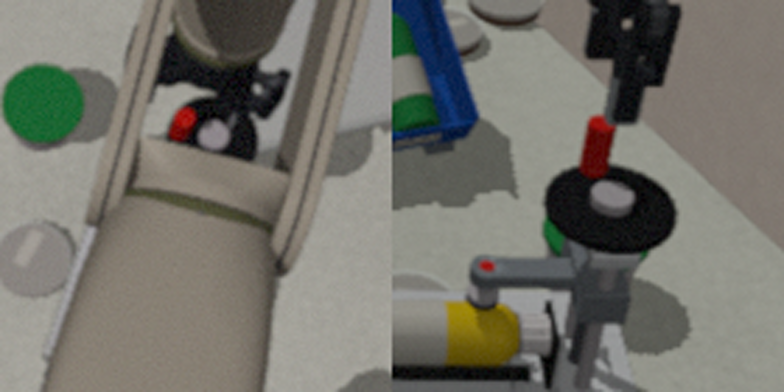

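jog_arm:
  plan:
    - [[0, 0, 0], [0, 0, 0.015], 0.6]
    - [[0, 0, 0], [0, 0, 0.03], 0.6]
    - [[0, 0, 0], [0, 0, 0.042], 0.6]
    - [[0, 0, 0], [0, 0, 0.05], 0.6]
    - [[0, 0, 0], [0, 0, 0.05], 0.6]
    - [[0, 0, 0], [0, 0, 0.05], 0.6]

```text
time: 14.45
tool_pos: [629.2, -182.7, 285.5]
tcp_rot: [-179.9, -0.0, -24.0]
ft_force: [-0.0, -0.7, 0.5]
finger_gap: 68.8
```

```bash
python3 -c "
from h import *
st()
for n in('top','side'):
    p,d=snapshot(n); cv2.imwrite(f'pics/{n}10.png',p); np.savez(f'pics/{n}10.npz',p=p,d=d)
a=cv2.imread('pics/top10.png')[90:230,330:470];b=cv2.imread('pics/side10.png')[150:290,360:500]
cv2.imwrite('pics/z10.png',cv2.resize(np.hstack([a,b]),None,fx=2.8,fy=2.8,interpolation=cv2.INTER_CUBIC))
"
```

```text
14.45 pos [ 629.2 -182.7  285.5] rot [-179.9   -0.   -24. ] F [-0.  -0.7  0.5] gap 68.8 q [-21.  15.  73.   0.  92.  93.]
```

View pics/z10.png

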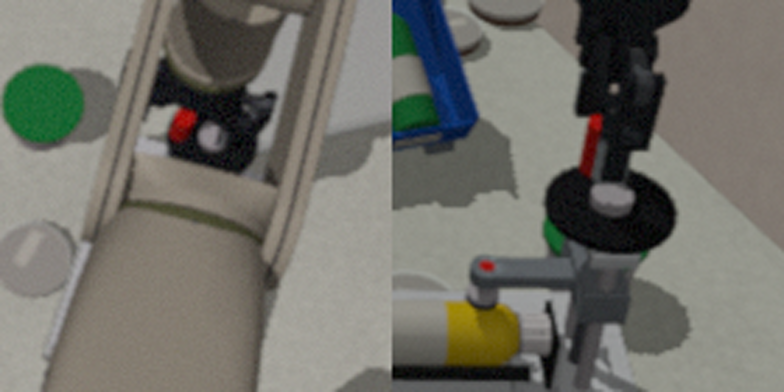

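jog_arm:
  plan:
    - [[0, 0, 0], [0, 0, 0], 0]
    - [[0, 0, 0], [0, 0, 0], -0.8]
    - [[0, 0, 0], [0, 0, 0], -0.8]
    - [[0, 0, 0], [0, 0, 0], -0.8]
    - [[0, 0, 0], [0, 0, 0], -0.8]
    - [[0, 0, 0], [0, 0, 0], -0.8]
    - [[0, 0, 0], [0, 0, 0], -0.8]
    - [[0, 0, 0], [0, 0, 0], -0.8]
  force: 30

```text
time: 15.55
tool_pos: [629.5, -181.7, 285.4]
tcp_rot: [-179.8, -0.0, -23.9]
ft_force: [1.9, 5.5, 1.3]
finger_gap: 18.8
```

```bash
python3 -c "
from h import *
st(); d=sense()['tool_pos']-H; print(np.hypot(d[0],d[1]),np.degrees(np.arctan2(d[1],d[0])))
for n in('side',):
    p,d=snapshot(n); cv2.imwrite(f'pics/{n}11.png',p); np.savez(f'pics/{n}11.npz',p=p,d=d)
b=cv2.imread('pics/side11.png')[150:290,360:500]
cv2.imwrite('pics/z11.png',cv2.resize(b,None,fx=4,fy=4,interpolation=cv2.INTER_CUBIC))
"
```

```text
15.55 pos [ 629.5 -181.7  285.4] rot [-179.8   -0.   -23.9] F [1.9 5.5 1.3] gap 18.8 q [-21.  15.  73.   0.  92.  93.]
35.14011086165721 76.06462278369366
```

View pics/z11.png

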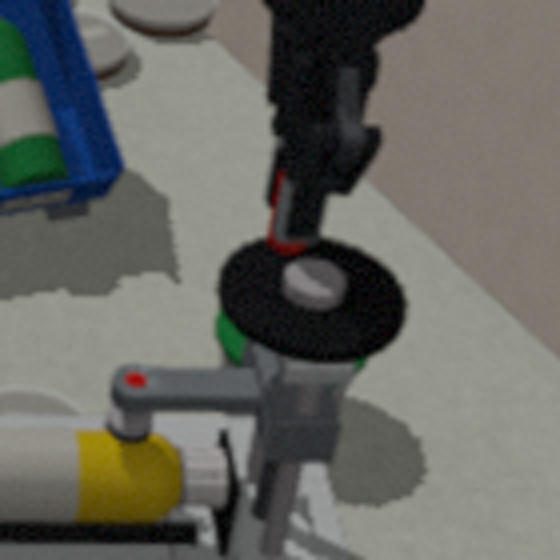

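```bash
cat >> h.py <<'E'
H=np.array([621,-215,0])
def arc(n,step=15,extra=0):
    s=sense(); d=s["tool_pos"]-H; Rc=R.from_euler('xyz',s["tcp_rot"],degrees=True).as_matrix()
    r=np.hypot(d[0],d[1]); az=np.arctan2(d[1],d[0]); print('r',r.round(2),'az',np.degrees(az).round(1),'F',s["ft_force"].round(1),'gap',s["finger_gap"].round(1),'z',s["tool_pos"][2].round(1),'radF',(s["ft_force"][:2]@d[:2]/r).round(1),'tanF(cw)',(s["ft_force"][:2]@[d[1],-d[0]]/r).round(1))
    for i in range(1,n+1):
        a=az-np.radians(step*i+extra); t=Rc.T@(np.array([34*np.cos(a)+H[0],34*np.sin(a)+H[1],285.5])-s["tool_pos"]); print([*(t[:2]/1000).round(4).tolist(),(t[2]/1000).round(4)])
E
python3 -c "
from h import *
arc(8)"
```

```text
Traceback (most recent call last):
  File "h.py", line 41, in arc
    r=np.hypot(d[0],d[1]); az=np.arctan2(d[1],d[0]); print('r',r.round(2),'az',np.degrees(az).round(1),'F',s["ft_force"].round(1),'gap',s["finger_gap"].round(1),'z',s["tool_pos"][2].round(1),'radF',(s["ft_force"][:2]@d[:2]/r).round(1),'tanF(cw)',(s["ft_force"][:2]@[d[1],-d[0]]/r).round(1))
                                                                                                                                        ^^^^^^^^^^^^^^^^^^^^^
AttributeError: 'float' object has no attribute 'round'
```

```bash
sed -i 's/s\["finger_gap"\].round(1),.z/round(s["finger_gap"],1),'"'"'z/' h.py
python3 -c "
from h import *
arc(8)"
```

```text
r 34.36 az 75.7 F [1.5 4.7 1.9] gap 19.0 z 285.4 radF 4.9 tanF(cw) 0.3
[0.0089, 0.0, np.float64(-0.0001)]
[0.0176, 0.002, np.float64(-0.0001)]
[0.0254, 0.0061, np.float64(-0.0002)]
[0.0319, 0.0122, np.float64(-0.0002)]
[0.0367, 0.0197, np.float64(-0.0002)]
[0.0393, 0.0281, np.float64(-0.0002)]
[0.0396, 0.037, np.float64(-0.0002)]
[0.0377, 0.0457, np.float64(-0.0003)]
```

jog_arm:
  plan:
    - [[0, 0, 0], [0.0089, 0, 0], -0.8]
    - [[0, 0, 0], [0.0176, 0.002, 0], -0.8]
    - [[0, 0, 0], [0.0254, 0.0061, 0], -0.8]
    - [[0, 0, 0], [0.0319, 0.0122, 0], -0.8]
    - [[0, 0, 0], [0.0367, 0.0197, 0], -0.8]
    - [[0, 0, 0], [0.0367, 0.0197, 0], -0.8]

```text
time: 16.35
tool_pos: [656.0, -215.7, 285.4]
tcp_rot: [-179.9, -0.2, -24.0]
ft_force: [8.2, 0.6, 0.2]
finger_gap: 19.0
```

```bash
python3 -c "
from h import *
arc(10)"
```

```text
r 34.97 az -1.2 F [8.2 0.6 0.2] gap 19.0 z 285.4 radF 8.2 tanF(cw) -0.8
[0.0014, 0.0089, np.float64(-0.0001)]
[0.0015, 0.0178, np.float64(-0.0001)]
[-0.0008, 0.0264, np.float64(-0.0002)]
[-0.0052, 0.0341, np.float64(-0.0002)]
[-0.0114, 0.0404, np.float64(-0.0002)]
[-0.0191, 0.0449, np.float64(-0.0003)]
[-0.0277, 0.0472, np.float64(-0.0003)]
[-0.0365, 0.0473, np.float64(-0.0003)]
[-0.0451, 0.045, np.float64(-0.0004)]
[-0.0528, 0.0406, np.float64(-0.0004)]
```

jog_arm:
  plan:
    - [[0, 0, 0], [0.0016, 0.0089, 0], -0.8]
    - [[0, 0, 0], [0.002, 0.0178, 0], -0.8]
    - [[0, 0, 0], [-0.0001, 0.0264, 0], -0.8]
    - [[0, 0, 0], [-0.0044, 0.0341, 0], -0.8]
    - [[0, 0, 0], [-0.0104, 0.0404, 0], -0.8]
    - [[0, 0, 0], [-0.0181, 0.0449, 0], -0.8]
    - [[0, 0, 0], [-0.0267, 0.0472, 0], -0.8]
    - [[0, 0, 0], [-0.0267, 0.0472, 0], -0.8]

```text
time: 17.35
tool_pos: [610.5, -246.9, 285.3]
tcp_rot: [-179.8, 0.0, -24.0]
ft_force: [0.7, 4.4, 4.2]
finger_gap: 19.4
```

```bash
sed -i 's/^H=np.array(\[621,-215,0\])/H=np.array([622,-215,0])/' h.py; python3 -c "
from h import *
arc(10)
p,d=snapshot('side'); cv2.imwrite('pics/side12.png',p); np.savez('pics/side12.npz',p=p,d=d)
b=p[150:290,360:500]
cv2.imwrite('pics/z12.png',cv2.resize(b,None,fx=4,fy=4,interpolation=cv2.INTER_CUBIC))
"
```

```text
r 33.88 az -109.8 F [0.7 4.4 4.2] gap 19.4 z 285.3 radF -4.4 tanF(cw) 0.8
[-0.0089, -0.0004, np.float64(-0.0002)]
[-0.0173, -0.0032, np.float64(-0.0002)]
[-0.0247, -0.0081, np.float64(-0.0002)]
[-0.0306, -0.0147, np.float64(-0.0002)]
[-0.0346, -0.0226, np.float64(-0.0001)]
[-0.0364, -0.0313, np.float64(-0.0001)]
[-0.0358, -0.0402, np.float64(-0.0001)]
[-0.033, -0.0486, np.float64(-0.0001)]
[-0.0282, -0.056, np.float64(-0.0001)]
[-0.0215, -0.0619, np.float64(-0.0001)]
```

View pics/z12.png

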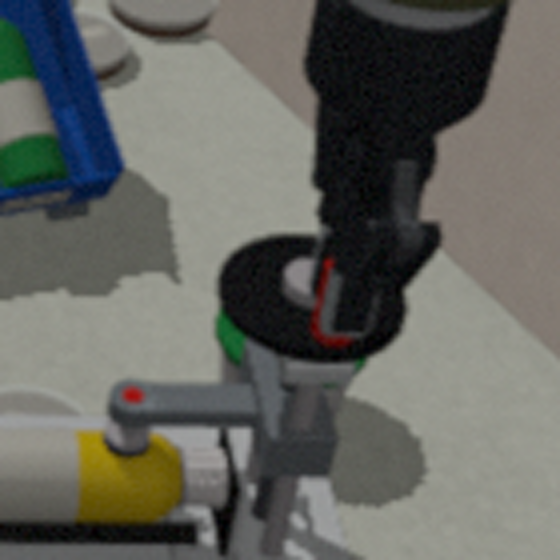

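jog_arm:
  plan:
    - [[0, 0, 0], [-0.0089, -0.0004, 0], -0.8]
    - [[0, 0, 0], [-0.0173, -0.0032, 0], -0.8]
    - [[0, 0, 0], [-0.0247, -0.0081, 0], -0.8]
    - [[0, 0, 0], [-0.0306, -0.0147, 0], -0.8]
    - [[0, 0, 0], [-0.0346, -0.0226, 0], -0.8]
    - [[0, 0, 0], [-0.0346, -0.0226, 0], -0.8]

```text
time: 18.15
tool_pos: [588.2, -213.5, 285.3]
tcp_rot: [-180.0, -0.0, -24.0]
ft_force: [0.9, -1.6, 2.3]
finger_gap: 19.1
```

```bash
cat >> h.py <<'E'
def armz(p,d,n='side'):
    P=cloud(n,d);hsv=cv2.cvtColor(p,cv2.COLOR_BGR2HSV);Q=P-C;A=Q@us;B=Q@ys;Z=P[...,2]
    m=(A>35)&(A<62)&(abs(B)<8)&(Z>150)&(Z<215); z=Z[m]; top=np.median(z[z>np.percentile(z,60)])
    red=(hsv[...,1]>110)&((hsv[...,0]<10)|(hsv[...,0]>170))&(hsv[...,2]>60)&(A>5)&(A<40)&(abs(B)<20)
    v,u=np.nonzero(red); print('arm top hist',np.histogram(z,bins=np.arange(155,205,3))[0],'->',top.round(1),'red',red.sum(),'z',np.percentile(Z[red],[10,50,90]).round(1) if red.any() else '', 'px',u.mean().round(2),v.mean().round(2),'vrange',v.min(),v.max())
E
python3 -c "
from h import *
arc(8)
for k in(0,8,12): armz(*load('side',k))
p,d=snapshot('side'); cv2.imwrite('pics/side13.png',p); np.savez('pics/side13.npz',p=p,d=d); armz(p,d)
b=p[190:290,360:480]
cv2.imwrite('pics/z13.png',cv2.resize(b,None,fx=6,fy=6,interpolation=cv2.INTER_CUBIC))
"
```

```text
r 33.83 az 177.5 F [ 0.9 -1.6  2.3] gap 19.1 z 285.3 radF -0.9 tanF(cw) -1.5
[-0.0023, -0.0086, np.float64(-0.0002)]
[-0.0021, -0.0174, np.float64(-0.0002)]
[0.0003, -0.026, np.float64(-0.0002)]
[0.0049, -0.0336, np.float64(-0.0001)]
[0.0113, -0.0397, np.float64(-0.0001)]
[0.019, -0.044, np.float64(-0.0001)]
[0.0277, -0.0462, np.float64(-0.0001)]
[0.0365, -0.046, np.float64(-0.0001)]
arm top hist [ 0  0  0  0  0  0  0  0  0  0  0  4 56 18  0  0] -> 194.1 red 16 z [192.3 193.9 194.7] px 393.5 244.5 vrange 243 246
arm top hist [ 0  0  0  0  0  0  0  0  0  0  0  2 56 17  0  0] -> 194.2 red 17 z [192.5 193.5 194.7] px 393.35 244.53 vrange 243 246
arm top hist [ 0  0  0  0  0  1  0  0 19 55  3  0  0  0  0  0] -> 183.5 red 17 z [181.8 183.3 184.1] px 392.88 248.41 vrange 247 250
arm top hist [ 0  0  0  0  0  0  2 28 43  0  0  0  0  0  0  0] -> 179.8 red 20 z [178.3 181.3 183.4] px 392.9 249.3 vrange 247 251
```

View pics/z13.png

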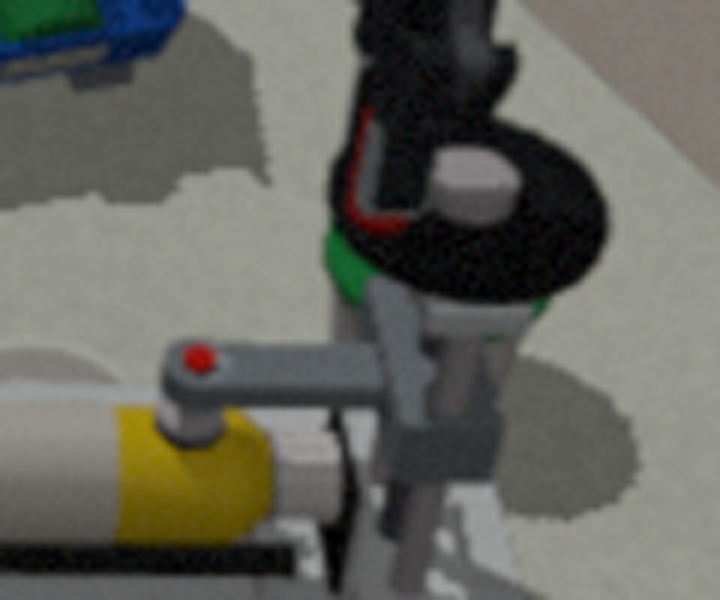

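jog_arm:
  plan:
    - [[0, 0, 0], [-0.0023, -0.0086, 0], -0.8]
    - [[0, 0, 0], [-0.0021, -0.0174, 0], -0.8]
    - [[0, 0, 0], [0.0003, -0.026, 0], -0.8]
    - [[0, 0, 0], [0.0049, -0.0336, 0], -0.8]
    - [[0, 0, 0], [0.0049, -0.0336, 0], -0.8]
    - [[0, 0, 0], [0.0049, -0.0336, 0], -0.8]

```text
time: 18.95
tool_pos: [606.2, -184.8, 285.2]
tcp_rot: [-179.9, 0.1, -24.0]
ft_force: [-2.8, -0.9, 5.2]
finger_gap: 18.6
```

```bash
python3 -c "
from h import *
arc(3,8)
p,d=snapshot('side'); cv2.imwrite('pics/side14.png',p); np.savez('pics/side14.npz',p=p,d=d); armz(p,d)
b=p[190:290,360:480]
cv2.imwrite('pics/z14.png',cv2.resize(b,None,fx=6,fy=6,interpolation=cv2.INTER_CUBIC))
"
```

```text
r 34.11 az 117.6 F [-2.8 -0.9  5.2] gap 18.6 z 285.2 radF 0.5 tanF(cw) -2.9
[0.0033, -0.0034, np.float64(-0.0003)]
[0.0069, -0.0065, np.float64(-0.0003)]
[0.011, -0.009, np.float64(-0.0003)]
arm top hist [ 0  0  0  0  0  1 52 21  0  0  0  0  0  0  0  0] -> 176.4 red 23 z [175.2 180.2 182. ] px 392.7 250.04 vrange 248 252
```

View pics/z14.png

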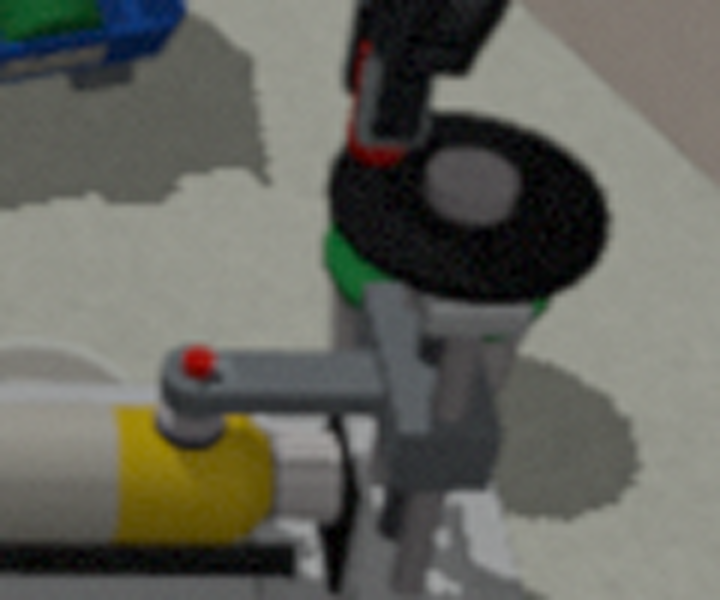

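jog_arm:
  plan:
    - [[0, 0, 0], [0.0033, -0.0034, 0], -0.8]
    - [[0, 0, 0], [0.0069, -0.0065, 0], -0.8]
    - [[0, 0, 0], [0.0069, -0.0065, 0], -0.8]
    - [[0, 0, 0], [0.0069, -0.0065, 0], -0.8]

```text
time: 19.5
tool_pos: [614.9, -181.6, 285.2]
tcp_rot: [-180.0, 0.1, -24.0]
ft_force: [-4.5, -0.0, 6.3]
finger_gap: 19.5
```

```bash
python3 -c "
from h import *
arc(1,8)
p,d=snapshot('side'); cv2.imwrite('pics/side15.png',p); np.savez('pics/side15.npz',p=p,d=d); armz(p,d)
"
```

```text
r 34.2 az 102.0 F [-4.5 -0.   6.3] gap 19.5 z 285.2 radF 0.9 tanF(cw) -4.4
[0.0041, -0.0024, np.float64(-0.0003)]
arm top hist [ 0  0  0  0  0  2 65 10  0  0  0  0  0  0  0  0] -> 175.6 red 27 z [175.3 180.1 181.2] px 392.85 250.3 vrange 248 253
```

jog_arm:
  plan:
    - [[0, 0, 0], [0, 0, 0], -0.3]
    - [[0, 0, 0], [0, 0, 0], 0.2]
    - [[0, 0, 0], [0, 0, 0], 0.5]
    - [[0, 0, 0], [0, 0, 0], 0.5]
    - [[0, 0, 0], [0, 0, 0], 0.5]
    - [[0, 0, 0], [0, 0, -0.01], 0.5]
    - [[0, 0, 0], [0, 0, -0.03], 0.5]
    - [[0, 0, 0], [0, 0, -0.06], 0.5]
    - [[0, 0, 0], [-0.02, 0, -0.1], 0.5]
    - [[0, 0, 0], [-0.08, 0, -0.12], 0.5]
    - [[0, 0, 0], [-0.14, 0, -0.13], 0.5]
    - [[0, 0, 0], [-0.2, 0, -0.13], 0.5]

```text
time: 21.05
tool_pos: [431.6, -99.6, 418.3]
tcp_rot: [-179.9, -0.3, -24.0]
ft_force: [0.1, 0.2, 0.8]
finger_gap: 64.1
```

```bash
python3 -c "
from h import *
st()
for n in('top','side'):
    p,d=snapshot(n); cv2.imwrite(f'pics/{n}16.png',p); np.savez(f'pics/{n}16.npz',p=p,d=d)
    if n=='side': armz(p,d)
    P=cloud(n,d); hsv=cv2.cvtColor(p,cv2.COLOR_BGR2HSV); Q=P-C; A=Q@us;B=Q@ys;Z=Q[...,2]
    ye=(A>-85)&(A<60)&(abs(B)<35)&(Z>-10)&(Z<40)&(hsv[...,0]>16)&(hsv[...,0]<36)&(hsv[...,1]>110)
    if ye.any(): print(n,np.percentile(A[ye],[1,99]),np.percentile(B[ye],[5,95]),np.percentile(Z[ye],[95]))
p,d=load('side',16)
cv2.imwrite('pics/z16.png',cv2.resize(p[190:290,340:480],None,fx=5.5,fy=5.5,interpolation=cv2.INTER_CUBIC))
"
```

```text
21.05 pos [431.6 -99.6 418.3] rot [-179.9   -0.3  -24. ] F [0.1 0.2 0.8] gap 64.1 q [-20. -17.  91.   0. 106.  94.]
top [-74.41543778 -55.77710664] [-17.46941029  21.87984123] [26.50455812]
arm top hist [ 0  0  0  0  0  3 57 12  0  0  0  0  0  0  0  0] -> 175.8 red 26 z [175.  180.  181.6] px 392.77 250.23 vrange 248 253
side [-76.54273564  47.75728391] [-24.32275715   3.37212709] [24.4150402]
```

View pics/z16.png

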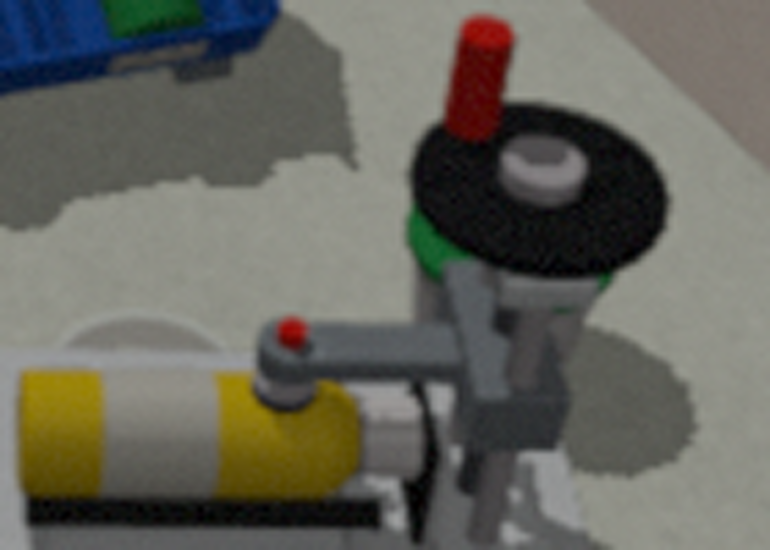

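View pics/side16.png

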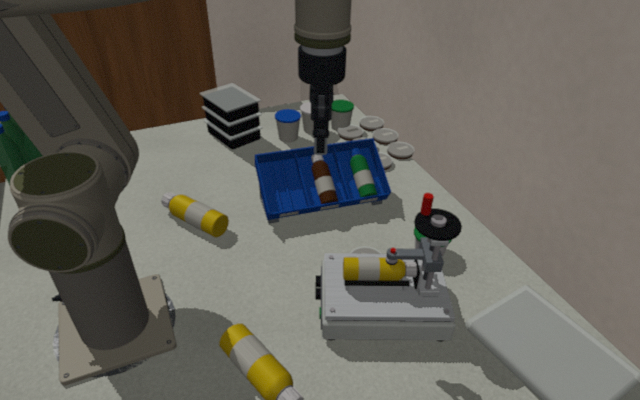

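```bash
python3 -c "
from bench import *
print(hand_in())"
```

```text
the job is handed in; nothing more can be done
None
```

The yellow bottle is in the shaker's cradle, cap foremost and pushed home against the back stop. I wound the handle clockwise about 334° to clamp it. The job is handed in at about 21 s on the robot's clock; no verdict was reported.

What the last checks showed:
- **Bottle position:** Pushing it home met about 6 N, then 16 N at the stop and 14 N on the rods while lowering. After release, the cameras put its base about 75–76 mm in front of the home point, as it should be. It was level and within about 2 mm sideways, and it looked the same after clamping.
- **Spring:** The arm top came down from 194.1 to 175.8 mm, which agrees with the turn. The red pin stands out about 5–6 mm. That agrees with about 5.9 mm worked out from an estimated starting wheel angle of 1.2 rad, so about half compressed. I inferred this from the arm and pin heights and did not measure the clamp force directly.
- **Clearance:** The gripper is up and clear and touches nothing. In the last side picture the other two bottles look unmoved. I did not measure them, the dish or the tub again, and the last picture partly hides the dish and tub.

The two cameras disagreed by about 5 mm in x and 3–4 mm in y. I used their average, and the contact forces and the tracking of the handle's circle agreed with it to about 1 mm.

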